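# Line up the cover hinge on the fitting stage

## Task

On the hinge-fitting stage, first wind the handwheel clockwise (seen from above) until the carriage rests against its stop. Then take the loose cover by its handle and, holding it level in the air, bring its hinge knuckle in between the two knuckles on the jamb block so that all three holes line up ready for the pin, without forcing it. Finish while still holding the cover lined up there, with the carriage still at its stop and the screwdriver, jar and lens mount left alone.

Things in the scene. Friction and masses are not known exactly. Their poses are not given: they have to be found in the camera images.
- stage: Hinge-fitting stage fixed to the bench: a screw-driven slide on an aluminium base, x -50..+50, y -100..+185 mm. Origin on the bench, on the slide's centre line. y runs along the slide towards the handwheel, x to the side where the cover is to be held, z up. On its carriage stands the white jamb block: 80 mm long (y), x -25..0 mm, top 116 mm above the bench.
- stop_face (a point): The stop: dark steel bracket at the slide's -y end, 100 (x) x 25 (y) mm, 59 mm high, with a 24 mm wide tower to 112 mm that carries the waiting 6 mm hinge pin on the hinge line. This point: middle of its +y face (stage x 0, y -70 mm, 45 mm above the bench), where the carriage touches.
- wheel_hub (a point): On the handwheel's vertical axis (stage x 0, y +150 mm), 78 mm above the bench, level with the top of the hub. The wheel's black rim is 112 mm in outer diameter and reaches 77 mm above the bench.
- wheel (a joint): Turn of the handwheel in rad, growing clockwise seen from above. Starts between 0.5 and 3.5; the stop is met at 7.854. It turns with about 0.06 Nm of friction (1.5 N at the crank handle) and stays where it is left.
- carriage (a joint): Travel of the carriage in m towards stage -y, driven by the wheel: 24 mm per turn (0.00382 m per rad). 0.030 = against the stop.
- crank_mid (a point): Middle of the wheel's crank handle, to grip: upright black cylinder, 18 mm diameter, from 78.5 to 123.5 mm above the bench (this point 106.5 mm), 42 mm from the wheel's axis. It spins freely on its own pin, so a gripper that does not turn can carry it round.
- jamb_bore (a point): Hinge line of the jamb's leaf, midway between its two steel knuckles, 100 mm above the bench. Axes as the stage: line along y, cover on +x. It moves with the carriage: stage x 13, y 0 minus travel (-30 mm at the stop). Knuckles 24 mm long, 16 mm across, hole 8 mm; gap between them 28 mm, open from above and from +x. The leaf's plate is 10 mm behind (-x).
- cover: Loose cover, about 0.3 kg: white plate x -51..+65, y -50..+50 mm, 4 mm thick, lying flat, hinge leaf at its -x edge. Origin: its underside, below the handle's middle (the balance point). x away from the knuckle, y along handle and hinge line, z up. Handle: black square bar 12 wide (x), 12 high, 74 mm long (y) on two end posts, its centre 32 mm above the underside.
- cover_bore (a point): Centre of the hole of the cover's single knuckle (24 mm long, 16 mm outside diameter, 8 mm hole along y): in the cover frame at x = -65, y = 0, z = 8 mm. It has to end at jamb_bore, with the cover's axes along the stage's axes.
- screwdriver: Bystander: screwdriver 170 mm long lying on the bench. Leave alone.
- jar: Bystander: closed glass jar 48 mm in diameter, 55 mm high, standing on the bench; origin under its centre. Leave alone.
- lens_mount: Bystander: black lens mount 82 mm high on a 50 mm square foot; origin under its foot. Leave alone.
Things that resemble listed ones, but are neither listed nor needed, are in the scene too. Of the things shaped like the cover, the white one is meant.

How it is judged (in metres and radians):
On the way, in this order (a step that is already met when the one before it is completed fails the run):
1. the carriage rests against its stop (value of joint carriage above 0.0285 m), for 0.2 s.
2. the cover is lifted off the bench (height (world z) of cover above 0.03 m and contact force between the fingers and cover above 1 N), for 0.2 s.
At the end, for the whole second after the job is handed in: Carriage within 1.5 mm of its stop; gripper holding the cover still in the air (over 2 N), level within 0.12 rad, on the jamb's open side, its knuckle's centre within 3 mm of the jamb hinge centre, hinge lines parallel within 0.07 rad, pressing on the stage under 8 N (value of joint carriage above 0.0285 m and distance between cover_bore and jamb_bore below 0.003 m and angle between the y axis of cover_bore and the y axis of jamb_bore, either way round below 0.07 rad and angle between cover's own z axis and vertical below 0.12 rad and x of cover in the frame of jamb_bore above 0.05 m and contact force between the fingers and cover above 2 N and contact force between cover and stage below 8 N and linear speed of cover below 0.02 m/s); the arm keeps its last pose, push and grip.
It fails at once if a bystander was moved more than 25 mm (distance of any of screwdriver, jar, lens_mount from where it was at the start of the episode above 0.025 m).
It also fails if it takes over 61 s, if anything falls off the work surface, if the arm or the gripper's body presses on something with over 40 N, if the wrist force passes 120 N, or if a joint passes its speed limit or range.

## Robot

A 6-joint arm with a two-finger parallel gripper is mounted at the origin on the work surface. World frame = base frame: x ahead of the robot, y to its left, z up, the work surface at z = 0. Lengths are in mm, angles in rad, forces in N, time in s.
With the tool pointing down it reaches from about 375 to 900 mm from the base axis. Payload 3.1 kg.
Tool frame: the origin (TCP) lies between the finger pads; the fingertips stand 8 mm ahead of it and the grasp point (between the pads) lies 11 mm behind it; z points along the fingers, y is the direction in which the jaws open and shut (so a half turn about z gives the same grasp; the last joint's range is limited). The gripper opens to 87 mm and grips with 3 to 60 N. Pads are 19 mm wide; open, the fingers measure 117 mm over their backs; the gripper's body (75 mm by 190 mm) begins 51 mm behind the grasp point.
Start: joints at [-1.474, 0.527, 1.433, -0, 1.181, -0.178], TCP at [169.62, -601.519, 230.548] pointing down, gripper open.
Joint ranges: [-3.08, 3.08], [-0.75, 2.2], [0.22, 2.44], [-1.43, 4.57], [0, 2.65], [-2.85, 2.85]. Speed limits (rad/s): [2.79, 2.79, 3.14, 3.14, 3.14, 3.14].

## Interface

Orientations are given as a unit quaternion [w, x, y, z].
In Python, from cell import bot gives the robot as it stands. The module is installed in compiled form; this text tells all that it offers.
- The arm moves only by the tool step_arm, never from a script. Its argument "steps" is a list of rows, each a list of 3 entries, a list of its own where there are three numbers: the gripper's target within -1 to 1 (fully open at 1, half-way at 0, shut at -1), then the shift along the tool's x, y, z as a fraction of full scale, then the turn, a rotation vector about the tool's x, y, z as a fraction of full scale. In form: [[hand, [x, y, z], [rx, ry, rz]], ...]. A call has 1 to 8 rows; each row is the pose to reach, as a shift and turn from the pose commanded when the call began, along the tool's axes at that moment; what a row does not reach only later rows make up. Full scale, the value 1, is 0.5 m for a shift and 60 degrees for a turn. A row lasts 1/12 s, in which the tool goes at most 41.7 mm and 7.16 degrees, less where a joint would pass 70% of its speed; a pose out of reach is approached as far as the arm can. A call with a number of a shift or a turn outside -1 to 1 is refused whole. A call with a gripper value outside its range is refused whole. The fingers move at their own pace and stop on an object; "squeeze" is the grip in N (left out, the last holds). Time passes only in rows, so rows that repeat a pose let the fingers close. It gives the time, the measured TCP pose, the force and the opening at its end, in the units of the state.
- bot.get_state(): the state, without advancing time (a new reading comes with each control period).
- bot.grab_frame(name): name is "scene" or "top" or "wrist"; returns (picture, depth): 400x640x3 uint8, red, green, blue; 400x640 float32, mm along the optical axis (not along the pixel's ray), 0 where there is no reading.
- bot.calibration(name): a dict with "camera_matrix" (3x3 intrinsics, pixels), "pose" (4x4, takes a point from camera to world coordinates). Camera axes: x right, y down, z forward; pixel columns grow to the right and rows downward; lengths in mm; the calibration is good to about 2 mm. A picture is of the moment at which its call begins: read the wrist's pose just before it. calibration takes no time and is no camera call; for the wrist camera it gives the pose at the moment of the call.
- bot.finish_job(): hands the job in, once; it reports no verdict.
The state is a dict: "clock": time; "joint_pos": joint angles; "dq": joint speeds; "joint_torque": joint torques, N m; "ee_pos": TCP position; "ee_rot": TCP orientation; "force": force on the tool from outside, world axes, zero at the start; "moment": the same for the moment, N m; "width": opening from 0.0 (shut) to 1.0 (fully open).
Only numpy, scipy, OpenCV 4.12 (cv2) and the standard library are available. Lean on these libraries where they do the work, as an engineer would, in place of code of your own. Each camera call takes 0.05 s, during which the arm holds its last target.

## Working session

There is one attempt and no reset: what is moved stays moved. The work goes in short steps, Python scripts to look and compute and a tool call to move; the robot and the scene stay as the last step left them, time stands still between calls to the robot, and variables do not carry over. Pictures are saved under pics/ and viewed, and the job is handed in when it is done.

Besides the shell and the picture viewer there is one more tool, called after ">>>" by a JSON object that holds its "method" and its "body". step_arm: Moves the arm, as the interface text tells. Shift numbers are shares of 0.5 m and turn numbers shares of 60 degrees, none past 1 either way. Its arguments: {"type":"object","properties":{"steps":{"type":"array"},"squeeze":{"type":"number"}},"required":["steps"]}

```bash
mkdir -p pics
python3 - <<'E'
from cell import bot
import cv2,numpy as np
print(bot.get_state())
for n in("scene","top"):
    p,d=bot.grab_frame(n); c=bot.calibration(n)
    cv2.imwrite(f"pics/{n}0.png",p[:,:,::-1]); np.savez(f"{n}0.npz",p=p,d=d,K=c["camera_matrix"],T=c["pose"])
    print(n,c)
E
```

```text
{'clock': 0.0, 'joint_pos': array([-1.47449759e+00,  5.28470178e-01,  1.43392177e+00, -4.08971482e-07,
        1.18141574e+00, -1.78519568e-01]), 'dq': array([-1.56021828e-03, -6.07926028e-04, -2.97985786e-04,  8.00833973e-04,
       -5.76782039e-05,  1.23560958e-03]), 'joint_torque': array([ 8.40511548e-04, -4.40040100e+01, -1.76592261e+01,  6.33564382e-02,
        5.82059263e-02, -1.63356267e-04]), 'ee_pos': array([ 169.55238464, -600.80034384,  229.5629799 ]), 'ee_rot': array([-1.10659024e-03,  9.90573589e-01,  1.36977146e-01,  4.53287753e-05]), 'force': array([0.17847908, 0.31625013, 0.01113896]), 'moment': array([-0.00998401, -0.00573466, -0.05736649]), 'width': 1.002107725026202}
scene {'camera_matrix': array([[416.39847422,   0.        , 320.03054228],
       [  0.        , 416.39847422, 196.28127197],
       [  0.        ,   0.        ,   1.        ]]), 'pose': array([[-5.80915809e-01,  7.03287029e-01, -4.09785527e-01,
         1.04767393e+03],
       [ 8.13959836e-01,  5.00383790e-01, -2.95102436e-01,
         3.05605953e+02],
       [-2.49168061e-03, -5.04978631e-01, -8.63128249e-01,
         1.23704866e+03],
       [ 0.00000000e+00,  0.00000000e+00,  0.00000000e+00,
         1.00000000e+00]])}
top {'camera_matrix': array([[406.76981767,   0.        , 316.86991707],
       [  0.        , 406.76981767, 196.47834613],
       [  0.        ,   0.        ,   1.        ]]), 'pose': array([[-2.96484510e-02, -9.94376265e-01,  1.01670115e-01,
         3.70652683e+02],
       [-9.99546209e-01,  2.89524971e-02, -8.31434972e-03,
        -9.44674336e+01],
       [ 5.32398832e-03, -1.01870485e-01, -9.94783423e-01,
         1.38125152e+03],
       [ 0.00000000e+00,  0.00000000e+00,  0.00000000e+00,
         1.00000000e+00]])}
```

View pics/scene0.png

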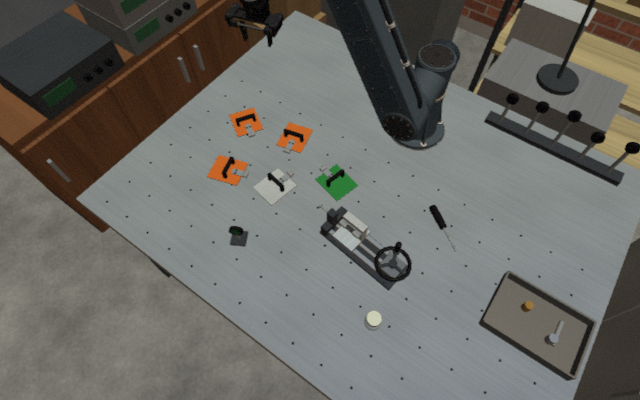

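View pics/top0.png

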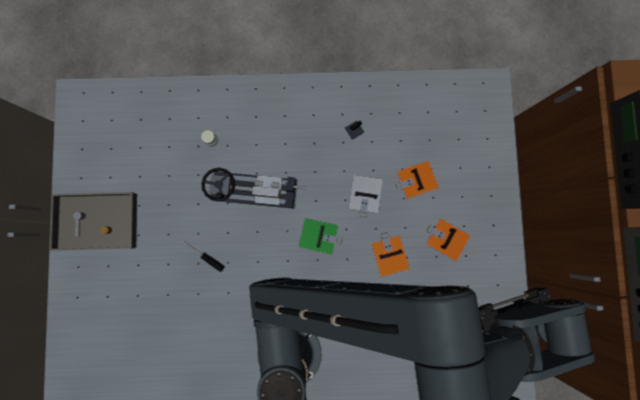

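```bash
python3 - <<'E'
import cv2
t=cv2.imread("pics/top0.png"); s=cv2.imread("pics/scene0.png")
cv2.imwrite("pics/topc.png",cv2.resize(t[150:240,190:390],None,fx=4,fy=4,interpolation=cv2.INTER_CUBIC))
cv2.imwrite("pics/scenec.png",cv2.resize(s[150:300,240:440],None,fx=4,fy=4,interpolation=cv2.INTER_CUBIC))
E
cat > h.py <<'E'
import numpy as np
def load(n):
    z=np.load(n+".npz"); return z['p'],z['d'],z['K'],z['T']
def px2w(n,u,v,z=None,depth=None):
    p,d,K,T=load(n)
    ray=np.linalg.inv(K)@[u,v,1]
    if z is None:
        dd=d[int(round(v)),int(round(u))] if depth is None else depth
        return T[:3,:3]@(ray*dd)+T[:3,3]
    r=T[:3,:3]@ray; return T[:3,3]+r*(z-T[2,3])/r[2]
E
```

```text
(no output)
```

View pics/topc.png

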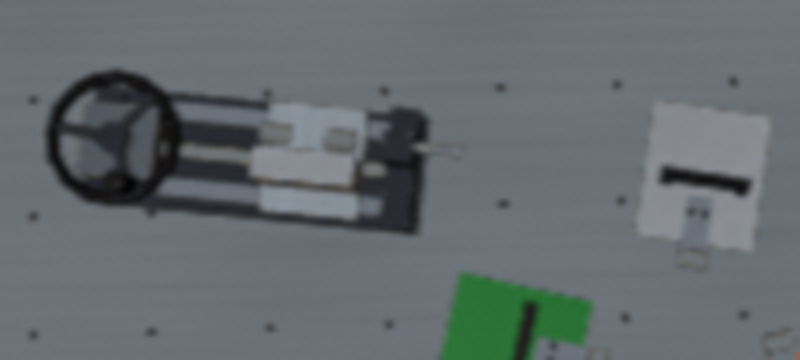

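View pics/scenec.png

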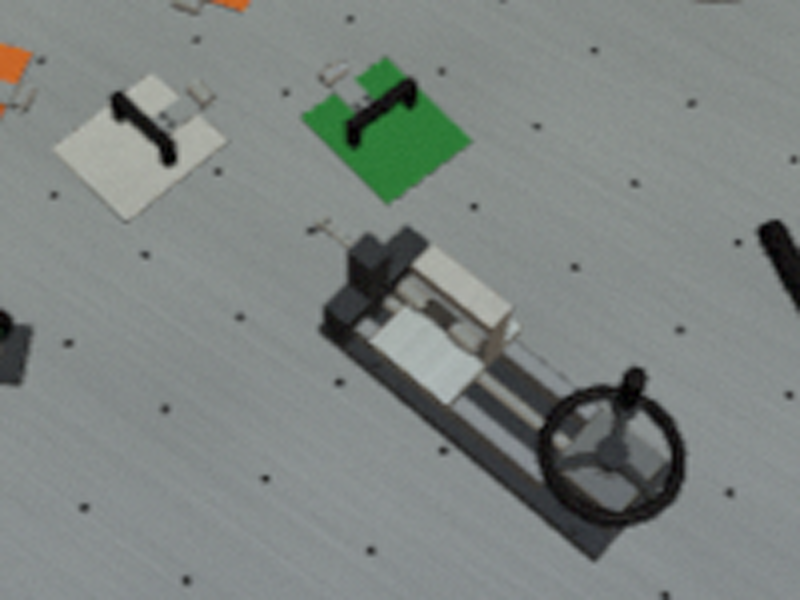

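Run:
```python
from h import *
import cv2
c=lambda n,x,y,z,o=(190,150): print(n,np.round(px2w("top0",o[0]+x/4-.375,o[1]+y/4-.375,z),1))
c("rim centre",113,137,72); c("hub",112,135,78)
c("crank top",122,183,123.5)
c("jamb top NE..",250,148,116);c("j",357,157,116);c("j",355,188,116);c("j",250,178,116)
c("knA",275,132,108);c("knB",341,140,108)
c("base corners",415,234,40)
c("handle",662,174,38);c("h",748,186,38);c("plate",654,102,4);c("p",771,117,4);c("p",754,252,4);c("p",637,234,4)
s=lambda n,x,y,z: print(n,np.round(px2w("scene0",240+x/4-.375,150+y/4-.375,z),1))
print("scene");s("rim",613,455,72);s("crank top",634,375,123.5);s("hA",120,98,38);s("hB",170,150,38)
s("p",152,74,4);s("p",228,142,4);s("p",126,220,4);s("p",52,150,4)
s("jamb",430,245,116);s("j",513,310,116);s("j",494,328,116)
for n,u,v in(("jar",208,138),("lens",355,128)): print(n,px2w("top0",u,v))
```

```text
rim centre [554.9 214.1  72. ]
hub [555.7 213.5  78. ]
crank top [511.4 195.2 123.5]
jamb top NE.. [536.9  96.7 116. ]
j [527.3  13.2 116. ]
j [503.   15.2 116. ]
j [513.2  97.  116. ]
knA [550.1  78.1 108. ]
knB [542.2  26.2 108. ]
base corners [471.3 -26.9  40. ]
handle [ 515.4 -233.1   38. ]
h [ 503.3 -304.2   38. ]
plate [ 581.3 -232.2    4. ]
p [ 565.4 -331.8    4. ]
p [ 450.3 -312.1    4. ]
p [ 468.5 -213.4    4. ]
scene
rim [556.8 216.7  72. ]
crank top [516.5 201.8 123.5]
hA [ 507.1 -297.2   38. ]
hB [ 523.5 -229.6   38. ]
p [ 455.2 -307.1    4. ]
p [ 472.9 -208.6    4. ]
p [ 585.1 -232.1    4. ]
p [ 568.1 -328.4    4. ]
jamb [509.5  19.8 116. ]
j [519.5 100.9 116. ]
j [540.2  97.3 116. ]
jar [711.05991227 249.29223772  58.27209943]
lens [ 733.15692484 -239.97043685   51.06868235]
```

```bash
cat >> h.py <<'E'
from scipy.spatial.transform import Rotation as Ro
import json
def Rdown(phi):
    c,s=np.cos(phi),np.sin(phi); return np.array([[c,s,0],[s,-c,0],[0,0,-1.]])
def cmd(p0,R0,targets):
    """targets: list of (pos,R) -> rows"""
    for p,R in targets:
        t=R0.T@(np.array(p)-p0)/500; r=Ro.from_matrix(R0.T@R).as_rotvec()/np.radians(60)
        print(list(np.round(t,4)),list(np.round(r,4)))
def apply(p0,R0,t,r):
    return p0+R0@(np.array(t)*500), R0@Ro.from_rotvec(np.array(r)*np.radians(60)).as_matrix()
def st(bot):
    s=bot.get_state(); q=s['ee_rot']; R=Ro.from_quat([q[1],q[2],q[3],q[0]]).as_matrix()
    print("t",round(s['clock'],2),"p",np.round(s['ee_pos'],1),"phi",round(float(np.arctan2(R[1,0],R[0,0])),4),"tilt",np.round(R[:2,2],4),"F",np.round(s['force'],1),"w",round(s['width'],3),"q",np.round(s['joint_pos'],2)); return s,R
E
python3 - <<'E'
from h import *
p0=np.array([169.62,-601.519,230.548]);q=[-1.1e-3,.990573,.136977,0]
R0=Rdown(2*np.arctan2(.136977,.990573))
cmd(p0,R0,[((430,-430,300),Rdown(.274+.8))])
from cell import bot
st(bot)
c=bot.calibration("wrist");print(np.round(c['pose'],3),c['camera_matrix'])
E
```

```text
[np.float64(0.5943), np.float64(-0.1888), np.float64(-0.1389)] [np.float64(0.0), np.float64(0.0), np.float64(-0.7632)]
t 0.1 p [ 169.5 -600.9  229.7] phi 0.2747 tilt [-0.0002  0.002 ] F [-0.2 -0.4  0.1] w 1.001 q [-1.47  0.53  1.43 -0.    1.18 -0.18]
[[ 2.71000e-01 -9.28000e-01 -2.56000e-01  2.39754e+02]
 [-9.63000e-01 -2.62000e-01 -7.00000e-02 -5.82588e+02]
 [-2.00000e-03  2.66000e-01 -9.64000e-01  3.83317e+02]
 [ 0.00000e+00  0.00000e+00  0.00000e+00  1.00000e+00]] [[343.99205119   0.         318.98360471]
 [  0.         343.99205119 201.5991632 ]
 [  0.           0.           1.        ]]
```

>>> {"method": "step_arm", "body": {"steps": [[1, [0.59, -0.19, -0.14], [0, 0, -0.76]], [1, [0.59, -0.19, -0.14], [0, 0, -0.76]], [1, [0.59, -0.19, -0.14], [0, 0, -0.76]], [1, [0.59, -0.19, -0.14], [0, 0, -0.76]], [1, [0.59, -0.19, -0.14], [0, 0, -0.76]], [1, [0.59, -0.19, -0.14], [0, 0, -0.76]], [1, [0.59, -0.19, -0.14], [0, 0, -0.76]], [1, [0.59, -0.19, -0.14], [0, 0, -0.76]]]}}

```text
clock: 0.77
ee_pos: [430.7, -427.3, 301.3]
ee_rot: [0.0, 0.859, 0.512, 0.001]
force: [0.9, -0.4, -0.5]
width: 0.997
```

Run:
```python
from h import *
from cell import bot
s,R=st(bot)
p0=np.array([169.62,-601.519,230.548]);R0=Rdown(2*np.arctan2(.136977,.990573))
p,Rc=apply(p0,R0,(.59,-.19,-.14),(0,0,-.76)); print("cmd",p)
phi=np.arctan2(R[1,0],R[0,0])
cmd(s['ee_pos'],Rdown(phi),[((500,-200,330),Rdown(1.45))])
cmd(p,Rc,[((500,-200,330),Rdown(1.45))])
```

```text
t 0.77 p [ 430.7 -427.3  301.3] phi 1.0749 tilt [0.0015 0.0006] F [ 0.9 -0.4 -0.5] w 0.997 q [-0.97  0.43  1.39  0.    1.31 -0.47]
cmd [ 427.76963182 -430.0291531   300.548     ]
[np.float64(0.4657), np.float64(-0.0945), np.float64(-0.0575)] [np.float64(0.0), np.float64(0.0), np.float64(-0.3582)]
[np.float64(0.473), np.float64(-0.0938), np.float64(-0.0589)] [np.float64(0.0), np.float64(0.0), np.float64(-0.3622)]
```

>>> {"method": "step_arm", "body": {"steps": [[1, [0.1, -0.02, -0.01], [0, 0, -0.1]], [1, [0.17, -0.04, -0.02], [0, 0, -0.2]], [1, [0.25, -0.05, -0.03], [0, 0, -0.3]], [1, [0.32, -0.06, -0.04], [0, 0, -0.362]], [1, [0.39, -0.08, -0.05], [0, 0, -0.362]], [1, [0.45, -0.09, -0.056], [0, 0, -0.362]], [1, [0.472, -0.094, -0.059], [0, 0, -0.362]], [1, [0.472, -0.094, -0.059], [0, 0, -0.362]]]}}

```text
clock: 1.43
ee_pos: [500.1, -197.9, 330.3]
ee_rot: [-0.0, 0.747, 0.665, 0.0]
force: [-0.4, 0.3, 0.0]
width: 1.0
```

```bash
cat >> h.py <<'E'
import cv2
def snap(bot,name,cam="wrist"):
    c=bot.calibration(cam);p,d=bot.grab_frame(cam)
    np.savez(name+".npz",p=p,d=d,K=c["camera_matrix"],T=c["pose"]);cv2.imwrite(f"pics/{name}.png",p[:,:,::-1])
E
python3 - <<'E'
from h import *
from cell import bot
s,R=st(bot); snap(bot,"w1")
cmd(np.array([500,-200,330]),Rdown(1.45),[((520,120,300),Rdown(1.45)),((520,180,330),Rdown(1.45))])
E
```

```text
t 1.43 p [ 500.1 -197.9  330.3] phi 1.4539 tilt [0.0001 0.0004] F [-0.4  0.3  0. ] w 1.0 q [-0.58  0.3   1.52  0.    1.32 -0.47]
[np.float64(0.6402), np.float64(-0.0374), np.float64(0.06)] [np.float64(0.0), np.float64(0.0), np.float64(0.0)]
[np.float64(0.7593), np.float64(-0.0519), np.float64(0.0)] [np.float64(0.0), np.float64(0.0), np.float64(0.0)]
```

View pics/w1.png

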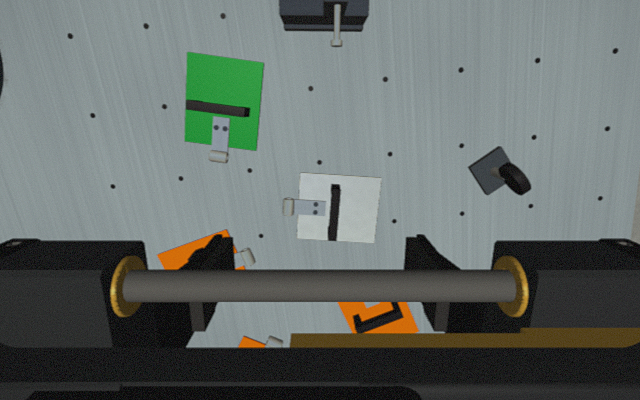

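The wrist view shows the white cover with corners (300,173), (381,178), (375,243), (297,238), its knuckle at (289,207), and the handle from (336,186) to (333,240). Measure it, and carry on to the wheel.

>>> {"method": "step_arm", "body": {"steps": [[1, [0.08, 0, 0], [0, 0, 0]], [1, [0.16, -0.01, 0], [0, 0, 0]], [1, [0.24, -0.015, 0], [0, 0, 0]], [1, [0.32, -0.02, 0.01], [0, 0, 0]], [1, [0.4, -0.025, 0.02], [0, 0, 0]], [1, [0.48, -0.03, 0.03], [0, 0, 0]], [1, [0.53, -0.036, 0.04], [0, 0, 0]], [1, [0.53, -0.036, 0.04], [0, 0, 0]]]}}

```text
clock: 2.15
ee_pos: [513.1, 67.3, 308.5]
ee_rot: [-0.002, 0.748, 0.664, -0.001]
force: [0.4, -0.8, -0.6]
width: 1.0
```

Run:
```python
from h import *
from cell import bot
for n,u,v,z in(("c",300,173,4),("c",381,178,4),("c",375,243,4),("c",297,238,4),("kn",289,207,16),("h",336,186,38),("h",333,240,38)):
    print(n,np.round(px2w("w1",u,v,z),1),np.round(px2w("w1",u,v),1))
s,R=st(bot); snap(bot,"w2")
```

```text
c [ 471.6 -213.2    4. ] [ 471.4 -213.5    2.4]
c [ 584.9 -233.7    4. ] [ 585.6 -234.8   -0.8]
c [ 569.1 -331.6    4. ] [ 569.7 -333.9   -1.4]
c [ 454.2 -310.     4. ] [ 453.7 -311.8   -0.7]
kn [ 450.6 -257.6   16. ] [ 450.6 -257.5   16.3]
h [ 519.4 -230.    38. ] [ 519.8 -234.1   20.1]
h [ 507.3 -305.8   38. ] [ 507.3 -306.    37.5]
t 2.15 p [513.1  67.3 308.5] phi 1.4527 tilt [-0.003   0.0016] F [ 0.4 -0.8 -0.6] w 1.0 q [-0.09  0.29  1.6   0.    1.26  0.03]
```

View pics/w2.png

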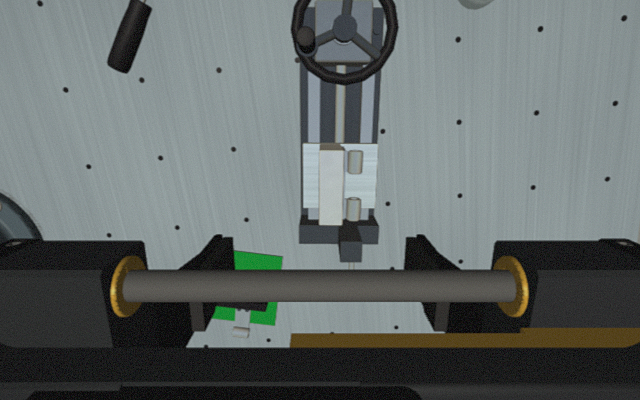

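The view shows the hub at (345,27), the crank handle at (306,37), jamb knuckles at (355,161) and (353,208), and the stop at (340,235). Next I measure these.

Run:
```python
from h import *
p,d,K,T=load("w2")
for n,u,v,z in(("hub",345,26,78),("crank",306,36,123.5),("kn",355,161,108),("kn",353,208,108),("jt",320,144,116),("jt",343,144,116),("jt",319,224,116),("jt",343,224,116)):
    print(n,np.round(px2w("w2",u,v,z),1),np.round(px2w("w2",u,v),1))
im=cv2.imread("pics/w2.png")[0:260,270:430]; cv2.imwrite("pics/w2c.png",cv2.resize(im,None,fx=2.3*1.6,fy=2.3,interpolation=2) if 0 else cv2.resize(im,None,fx=2.3,fy=2.3,interpolation=2))
# pointcloud of crank: height>100 near
v,u=np.mgrid[0:90,280:400]; dd=d[0:90,280:400]
P=np.stack([(u-K[0,2])/K[0,0]*dd,(v-K[1,2])/K[1,1]*dd,dd],-1)@T[:3,:3].T+T[:3,3]
m=(P[...,2]>118)&(P[...,2]<130)&(dd>0); print("crank top",m.sum(),P[m].mean(0) if m.any() else 0)
m=(P[...,2]>66)&(P[...,2]<80)
Q=P[m]; print(Q.min(0),Q.max(0))
```

```text
hub [556.7 214.2  78. ] [556.7 214.3  77.2]
crank [516.9 201.2 123.5] [516.9 201.  124.2]
kn [551.8  80.6 108. ] [551.9  80.4 106.5]
kn [545.1  30.4 108. ] [545.1  30.1 107. ]
jt [518. 103. 116.] [517.4  97.8  64.4]
jt [540.8 100.3 116. ] [544.4  93.   48.9]
jt [507.1  19.4 116. ] [507.1  19.5 116.1]
jt [532.4  16.4 116. ] [534.2  -5.1  54.7]
crank top 333 [515.50965463 201.53635059 122.6306446 ]
[500.20094846 158.78254956  66.13066043] [610.87436646 244.53463439  79.8906988 ]
```

View pics/w2c.png

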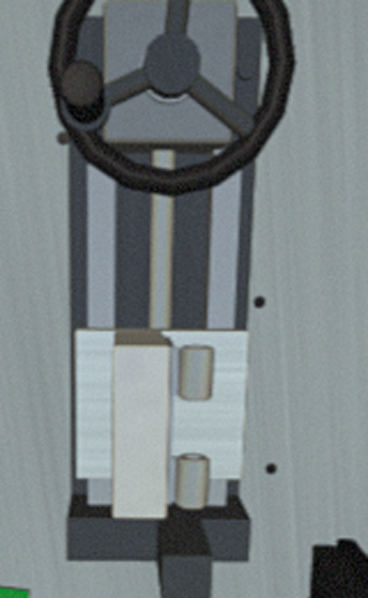

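```bash
cat > track.py <<'E'
from h import *
p=np.array([169.62,-601.519,230.548]);R=Rdown(2*np.arctan2(.136977,.990573))
HIST=[((.59,-.19,-.14),(0,0,-.76)),((.472,-.094,-.059),(0,0,-.362)),((.53,-.036,.04),(0,0,0))]
try: HIST+= [tuple(map(tuple,x)) for x in json.load(open("hist.json"))]
except Exception: pass
for t,r in HIST: p,R=apply(p,R,t,r)
def add(t,r=(0,0,0)):
    global p,R
    try: h=json.load(open("hist.json"))
    except Exception: h=[]
    h.append([list(t),list(r)]); json.dump(h,open("hist.json","w")); p,R=apply(p,R,t,r)
E
python3 - <<'E'
from track import *
import track
print(p,np.arctan2(R[1,0],R[0,0]))
cmd(p,R,[((516.2,201.3,170),R),((516.2,201.3,95.5),R)])
E
```

```text
[513.81679126  64.84038326 310.048     ] 1.4497739899632895
[np.float64(0.2715), np.float64(-0.0282), np.float64(0.2801)] [np.float64(0.0), np.float64(0.0), np.float64(0.0)]
[np.float64(0.2715), np.float64(-0.0282), np.float64(0.4291)] [np.float64(0.0), np.float64(0.0), np.float64(0.0)]
```

>>> {"method": "step_arm", "body": {"steps": [[1, [0.05, -0.005, 0.05], [0, 0, 0]], [1, [0.1, -0.01, 0.1], [0, 0, 0]], [1, [0.15, -0.015, 0.15], [0, 0, 0]], [1, [0.2, -0.02, 0.2], [0, 0, 0]], [1, [0.25, -0.025, 0.25], [0, 0, 0]], [1, [0.272, -0.028, 0.28], [0, 0, 0]], [1, [0.272, -0.028, 0.28], [0, 0, 0]], [1, [0.272, -0.028, 0.28], [0, 0, 0]]]}}

```text
clock: 2.87
ee_pos: [516.9, 199.6, 169.2]
ee_rot: [-0.0, 0.749, 0.663, -0.001]
force: [-0.1, -1.2, 0.2]
width: 1.0
```

Run:
```python
import track
track.add((.272,-.028,.28))
from track import *
from cell import bot
print(track.p);s,R_=st(bot); snap(bot,"w3")
```

```text
[516.33808063 201.53582247 170.048     ]
t 2.87 p [516.9 199.6 169.2] phi 1.4489 tilt [-0.0018 -0.0014] F [-0.1 -1.2  0.2] w 1.0 q [ 0.17  0.51  1.67 -0.    0.96  0.29]
```

View pics/w3.png

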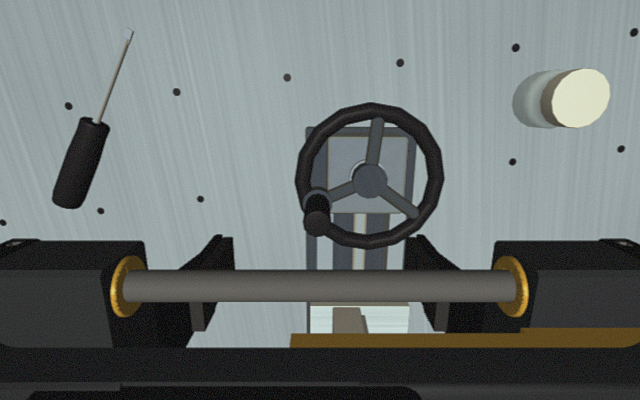

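Run:
```python
from h import *
p,d,K,T=load("w3")
def cloud(u0,u1,v0,v1):
    v,u=np.mgrid[v0:v1,u0:u1]; dd=d[v0:v1,u0:u1]
    return np.stack([(u-K[0,2])/K[0,0]*dd,(v-K[1,2])/K[1,1]*dd,dd],-1)@T[:3,:3].T+T[:3,3]
P=cloud(290,350,180,245); m=(P[...,2]>119)&(P[...,2]<130); Q=P[m]
print(m.sum(),Q.min(0),Q.max(0),Q.mean(0))
P=cloud(345,395,155,205); m=(P[...,2]>75)&(P[...,2]<82);Q=P[m]; print(Q.mean(0),px2w("w3",369,181,78))
```

```text
627 [506.84882729 193.53815926 119.03058279] [524.27501318 210.90101991 125.14582444] [515.72501923 202.82998372 122.60081112]
[556.01335744 214.07936496  77.13613248] [555.51129167 214.53354598  78.        ]
```

>>> {"method": "step_arm", "body": {"steps": [[1, [0.001, 0, 0.05], [0, 0, 0]], [1, [0.001, 0.001, 0.1], [0, 0, 0]], [1, [0.001, 0.001, 0.149], [0, 0, 0]], [1, [0.001, 0.001, 0.149], [0, 0, 0]], [-1, [0.001, 0.001, 0.149], [0, 0, 0]], [-1, [0.001, 0.001, 0.149], [0, 0, 0]], [-1, [0.001, 0.001, 0.149], [0, 0, 0]], [-1, [0.001, 0.001, 0.149], [0, 0, 0]]], "squeeze": 15}}

```text
clock: 3.58
ee_pos: [518.3, 201.9, 97.4]
ee_rot: [0.001, 0.749, 0.663, 0.002]
force: [-0.0, 0.5, -0.1]
width: 0.784
```

Run:
```python
import track
track.add((.001,.001,.149))
from track import *
from cell import bot
print(track.p);s,R_=st(bot)
```

```text
[516.89478706 201.97180177  95.548     ]
t 3.58 p [518.3 201.9  97.4] phi 1.4494 tilt [0.0037 0.0006] F [-0.   0.5 -0.1] w 0.784 q [ 0.17  0.63  1.72 -0.    0.79  0.29]
```

>>> {"method": "step_arm", "body": {"steps": [[-1, [0, -0.002, 0], [0, 0, 0]], [-1, [0, -0.002, 0], [0, 0, 0]], [-1, [0, -0.002, 0], [0, 0, 0]], [-1, [0, -0.002, 0], [0, 0, 0]], [-1, [0, -0.002, 0], [0, 0, 0]], [-1, [0, -0.002, 0], [0, 0, 0]], [-1, [0, -0.002, 0], [0, 0, 0]], [-1, [0, -0.002, 0], [0, 0, 0]]]}}

```text
clock: 4.25
ee_pos: [515.7, 202.1, 95.5]
ee_rot: [-0.0, 0.749, 0.663, -0.0]
force: [-1.0, 0.3, -1.0]
width: 0.201
```

>>> {"method": "step_arm", "body": {"steps": [[-1, [0, 0, 0], [0, 0, 0]], [-1, [0, 0, 0], [0, 0, 0]], [-1, [0, 0, 0], [0, 0, 0]], [-1, [0, 0, 0], [0, 0, 0]], [-1, [0, 0, 0], [0, 0, 0]], [-1, [0, 0, 0], [0, 0, 0]]]}}

```text
clock: 4.75
ee_pos: [515.7, 202.1, 95.5]
ee_rot: [-0.0, 0.749, 0.663, -0.0]
force: [-1.3, -0.1, 0.2]
width: 0.2
```

Run:
```python
import track
track.add((0,-.002,0))
from track import *
from cell import bot
print(track.p);s,R_=st(bot)
c=np.array([556.2,214.3]); a0=np.radians(196.5); r0=np.array([np.cos(a0),np.sin(a0)])*42
for a in range(0,340,15):
    b=a0-np.radians(a); r=np.array([np.cos(b),np.sin(b)])*42
    print(a,np.round((R.T@np.append(r-r0,0)/500),4)[:2])
```

```text
[515.90210133 202.0925289   95.548     ]
t 4.75 p [515.7 202.1  95.5] phi 1.4498 tilt [-0.0005 -0.    ] F [-1.3 -0.1  0.2] w 0.2 q [0.17 0.63 1.73 0.   0.79 0.29]
0 [0. 0.]
15 [ 0.0211 -0.006 ]
30 [ 0.043  -0.0064]
45 [ 0.0643 -0.001 ]
60 [0.0834 0.0096]
75 [0.0992 0.0249]
90 [0.1105 0.0437]
105 [0.1165 0.0648]
120 [0.1169 0.0867]
135 [0.1115 0.1079]
150 [0.1009 0.1271]
165 [0.0856 0.1429]
180 [0.0668 0.1541]
195 [0.0457 0.1602]
210 [0.0238 0.1605]
225 [0.0025 0.1552]
240 [-0.0166  0.1445]
255 [-0.0324  0.1293]
270 [-0.0437  0.1105]
285 [-0.0497  0.0894]
300 [-0.05    0.0675]
315 [-0.0447  0.0462]
330 [-0.0341  0.027 ]
```

Gripped at width 0.2, matching the 18 mm handle. Now I wind it, 120° first.

>>> {"method": "step_arm", "body": {"steps": [[-1, [0.021, -0.006, 0], [0, 0, 0]], [-1, [0.043, -0.0064, 0], [0, 0, 0]], [-1, [0.064, -0.001, 0], [0, 0, 0]], [-1, [0.083, 0.0096, 0], [0, 0, 0]], [-1, [0.099, 0.025, 0], [0, 0, 0]], [-1, [0.1105, 0.044, 0], [0, 0, 0]], [-1, [0.1165, 0.065, 0], [0, 0, 0]], [-1, [0.117, 0.087, 0], [0, 0, 0]]]}}

```text
clock: 5.42
ee_pos: [565.9, 255.3, 95.4]
ee_rot: [-0.0, 0.748, 0.664, -0.002]
force: [-3.0, -6.8, 4.3]
width: 0.2
```

Run:
```python
import track
track.add((.117,.087,0))
from track import *
from cell import bot
print(track.p);s,R_=st(bot)
```

```text
[566.14646769 254.91301403  95.548     ]
t 5.42 p [565.9 255.3  95.4] phi 1.4521 tilt [-0.0027 -0.0022] F [-3.  -6.8  4.3] w 0.2 q [ 0.24  0.69  1.55 -0.    0.9   0.36]
```

>>> {"method": "step_arm", "body": {"steps": [[-1, [-0.0054, 0.021, 0], [0, 0, 0]], [-1, [-0.016, 0.04, 0], [0, 0, 0]], [-1, [-0.031, 0.056, 0], [0, 0, 0]], [-1, [-0.05, 0.067, 0], [0, 0, 0]], [-1, [-0.071, 0.073, 0], [0, 0, 0]], [-1, [-0.093, 0.0735, 0], [0, 0, 0]], [-1, [-0.1145, 0.068, 0], [0, 0, 0]], [-1, [-0.1335, 0.0575, 0], [0, 0, 0]]]}}

```text
clock: 6.08
ee_pos: [586.7, 185.5, 95.5]
ee_rot: [-0.001, 0.749, 0.662, 0.001]
force: [-4.6, 6.5, 1.5]
width: 0.198
```

Run:
```python
import track
track.add((-.1335,.0575,0))
from track import *
from cell import bot
print(track.p);s,R_=st(bot); snap(bot,"t1","top"); snap(bot,"s1","scene")
t=cv2.imread("pics/t1.png")
cv2.imwrite("pics/t1c.png",cv2.resize(t[150:240,190:340],None,fx=5,fy=5,interpolation=cv2.INTER_CUBIC))
```

```text
[586.62764656 185.18033652  95.548     ]
t 6.08 p [586.7 185.5  95.5] phi 1.4479 tilt [0.0008 0.003 ] F [-4.6  6.5  1.5] w 0.198 q [0.12 0.69 1.57 0.   0.89 0.24]
```

View pics/t1c.png

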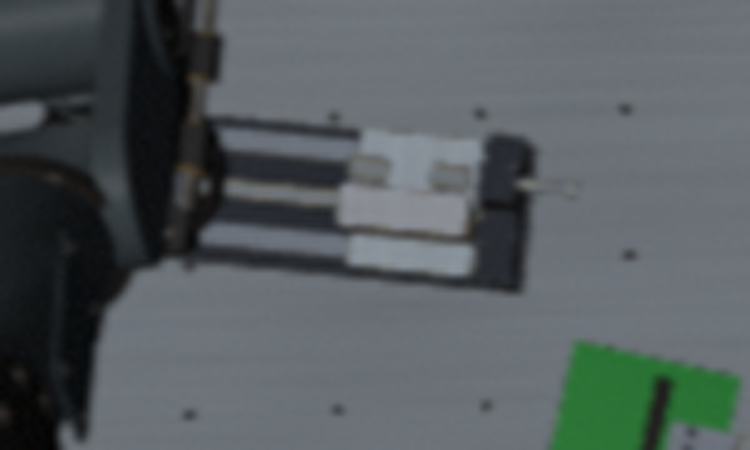

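>>> {"method": "step_arm", "body": {"steps": [[-1, [-0.009, -0.007, 0], [0, 0, 0]], [-1, [-0.016, -0.015, 0], [0, 0, 0]], [-1, [-0.022, -0.024, 0], [0, 0, 0]], [-1, [-0.027, -0.034, 0], [0, 0, 0]], [-1, [-0.0305, -0.044, 0], [0, 0, 0]], [-1, [-0.033, -0.055, 0], [0, 0, 0]], [-1, [-0.033, -0.055, 0], [0, 0, 0]]]}}

```text
clock: 6.77
ee_pos: [556.5, 172.2, 95.5]
ee_rot: [-0.0, 0.749, 0.663, -0.0]
force: [-1.1, 3.2, -2.4]
width: 0.198
```

Run:
```python
import track
track.add((-.033,-.055,0))
from track import *
from cell import bot
print(track.p);s,R_=st(bot)
c=np.array([556.2,214.3]); a0=np.radians(196.5)
k=track.p[:2]-(c+0); 
def rr(a): b=a0-np.radians(a); return np.array([np.cos(b),np.sin(b)])*42
for a in range(285,345,5): print(a,np.round((R.T@np.append(rr(a)-rr(285),0)/500),4)[:2])
```

```text
[557.33679133 172.12101802  95.548     ]
t 6.77 p [556.5 172.2  95.5] phi 1.4498 tilt [-0.0005  0.0001] F [-1.1  3.2 -2.4] w 0.198 q [0.11 0.66 1.65 0.   0.84 0.23]
285 [0. 0.]
290 [-0.0008 -0.0073]
295 [-0.0009 -0.0146]
300 [-0.0004 -0.0219]
305 [ 0.0008 -0.0292]
310 [ 0.0026 -0.0363]
315 [ 0.005  -0.0432]
320 [ 0.008  -0.0499]
325 [ 0.0115 -0.0563]
330 [ 0.0156 -0.0624]
335 [ 0.0202 -0.0681]
340 [ 0.0253 -0.0733]
```

>>> {"method": "step_arm", "body": {"steps": [[-1, [-0.001, -0.007, 0], [0, 0, 0]], [-1, [-0.001, -0.0146, 0], [0, 0, 0]], [-1, [-0.0004, -0.022, 0], [0, 0, 0]], [-1, [0.0008, -0.029, 0], [0, 0, 0]], [-1, [0.0008, -0.029, 0], [0, 0, 0]]]}}

```text
clock: 7.18
ee_pos: [550.3, 172.7, 95.7]
ee_rot: [0.006, 0.748, 0.664, 0.005]
force: [13.0, -2.2, -15.2]
width: 0.201
```

>>> {"method": "step_arm", "body": {"steps": [[-1, [0.002, -0.007, 0], [0, 0, 0]], [-1, [0.002, -0.007, 0], [0, 0, 0]]]}}

```text
clock: 7.35
ee_pos: [550.2, 173.2, 96.2]
ee_rot: [0.009, 0.748, 0.664, 0.007]
force: [18.6, -5.2, -17.5]
width: 0.199
```

>>> {"method": "step_arm", "body": {"steps": [[-1, [0.0024, -0.007, 0], [0, 0, 0]], [-1, [0.0024, -0.007, 0], [0, 0, 0]]]}}

```text
clock: 7.52
ee_pos: [550.2, 174.8, 96.9]
ee_rot: [0.011, 0.748, 0.664, 0.01]
force: [22.7, -5.6, -18.0]
width: 0.199
```

Run:
```python
import track
track.add((.0008,-.029,0));track.add((.002,-.007,0));track.add((.0024,-.007,0))
from track import *
from cell import bot
print(track.p);s,R_=st(bot)
```

```text
[536.30793865 177.2976342   95.548     ]
t 7.52 p [550.2 174.8  96.9] phi 1.4514 tilt [ 0.0294 -0.0026] F [ 22.7  -5.6 -18. ] w 0.199 q [ 0.12  0.64  1.69 -0.01  0.79  0.24]
```

>>> {"method": "step_arm", "body": {"steps": [[-1, [-0.003, 0.012, 0], [0, 0, 0]], [-1, [-0.003, 0.025, 0], [0, 0, 0]], [-1, [-0.003, 0.025, 0], [0, 0, 0]], [0, [-0.003, 0.025, 0], [0, 0, 0]], [0, [-0.003, 0.025, 0], [0, 0, 0]], [0, [-0.003, 0.025, 0], [0, 0, 0]]]}}

```text
clock: 8.02
ee_pos: [547.5, 173.5, 95.5]
ee_rot: [-0.0, 0.748, 0.663, -0.001]
force: [0.0, -0.2, -1.1]
width: 0.351
```

Run:
```python
import track
track.add((-.003,.025,0))
from track import *
from cell import bot
print(track.p);s,R_=st(bot); 
snap(bot,"t2","top")
t=cv2.imread("pics/t2.png")
cv2.imwrite("pics/t2c.png",cv2.resize(t[150:240,190:340],None,fx=5,fy=5,interpolation=cv2.INTER_CUBIC))
```

```text
[548.53541959 174.29951649  95.548     ]
t 8.02 p [547.5 173.5  95.5] phi 1.4504 tilt [-0.002  -0.0014] F [ 0.  -0.2 -1.1] w 0.351 q [ 0.11  0.65  1.67 -0.    0.82  0.23]
```

View pics/t2c.png

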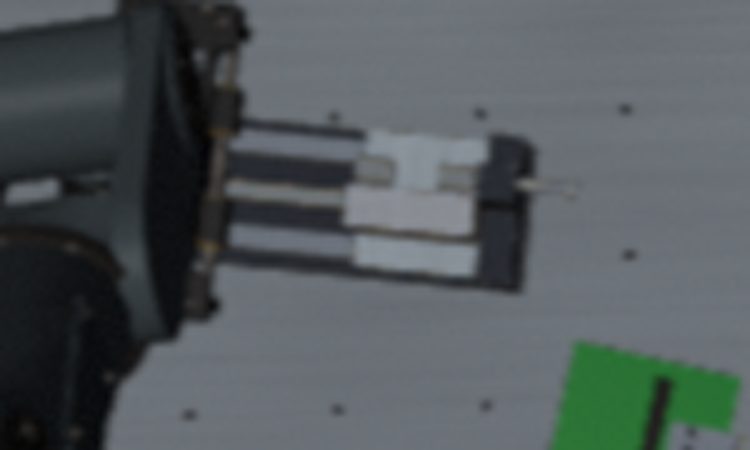

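Run:
```python
import track
from track import *
cmd(track.p,track.R,[((548.5,174.3,160),R),((545,90,290),R)])
```

```text
[np.float64(-0.0), np.float64(-0.0001), np.float64(-0.1289)] [np.float64(0.0), np.float64(0.0), np.float64(0.0)]
[np.float64(-0.1682), np.float64(0.0133), np.float64(-0.3889)] [np.float64(0.0), np.float64(0.0), np.float64(0.0)]
```

>>> {"method": "step_arm", "body": {"steps": [[0, [0, 0, -0.04], [0, 0, 0]], [0, [0, 0, -0.09], [0, 0, 0]], [0, [0, 0, -0.14], [0, 0, 0]], [0, [-0.02, 0.002, -0.2], [0, 0, 0]], [0, [-0.07, 0.005, -0.26], [0, 0, 0]], [0, [-0.12, 0.01, -0.32], [0, 0, 0]], [0, [-0.165, 0.013, -0.37], [0, 0, 0]], [0, [-0.168, 0.013, -0.389], [0, 0, 0]]]}}

```text
clock: 8.73
ee_pos: [545.9, 86.6, 293.9]
ee_rot: [0.003, 0.749, 0.662, 0.001]
force: [0.0, -0.1, 0.7]
width: 0.502
```

>>> {"method": "step_arm", "body": {"steps": [[0, [0, 0, 0], [0, 0, 0]], [0, [0, 0, 0], [0, 0, 0]], [0, [0, 0, 0], [0, 0, 0]]]}}

```text
clock: 8.98
ee_pos: [543.4, 90.9, 288.3]
ee_rot: [-0.001, 0.748, 0.663, -0.001]
force: [-0.6, -0.2, -0.3]
width: 0.5
```

Run:
```python
import track
track.add((-.168,.013,-.389))
from track import *
from cell import bot
print(track.p);s,R_=st(bot); snap(bot,"w4")
t=cv2.imread("pics/w4.png")
cv2.imwrite("pics/w4c.png",cv2.resize(t[0:260,220:420],None,fx=2.3,fy=2.3,interpolation=cv2.INTER_CUBIC))
```

```text
[544.84679798  90.12918876 290.048     ]
t 8.98 p [543.4  90.9 288.3] phi 1.4505 tilt [-0.0039  0.0003] F [-0.6 -0.2 -0.3] w 0.5 q [-0.04  0.36  1.55  0.    1.24  0.08]
```

View pics/w4c.png

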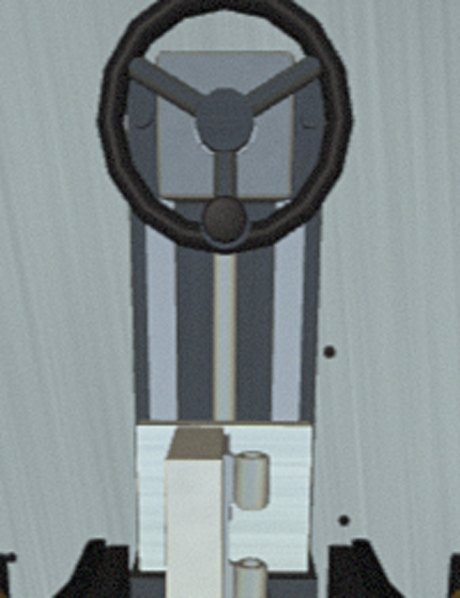

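View pics/w4.png

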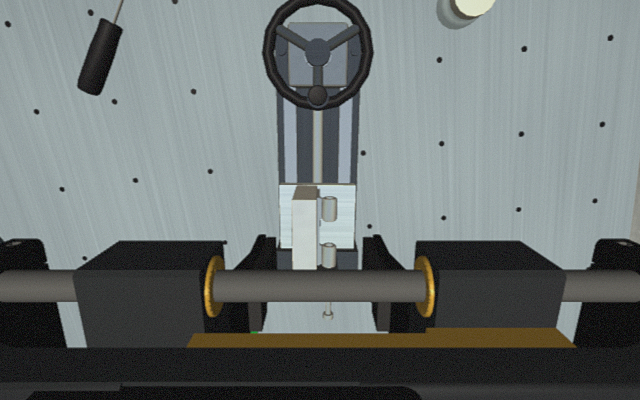

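>>> {"method": "step_arm", "body": {"steps": [[1, [-0.04, 0, 0], [0, 0, 0]], [1, [-0.08, 0, 0], [0, 0, 0]], [1, [-0.12, 0, 0], [0, 0, 0]], [1, [-0.14, 0, 0], [0, 0, 0]], [1, [-0.14, 0, 0], [0, 0, 0]], [1, [-0.14, 0, 0], [0, 0, 0]], [1, [-0.14, 0, 0], [0, 0, 0]], [1, [-0.14, 0, 0], [0, 0, 0]]]}}

```text
clock: 9.7
ee_pos: [536.4, 21.7, 289.8]
ee_rot: [-0.0, 0.748, 0.663, 0.0]
force: [-0.2, -0.4, -0.4]
width: 0.972
```

Run:
```python
import track
track.add((-.14,0,0))
from track import *
from cell import bot
print(track.p);s,R_=st(bot); snap(bot,"w5")
t=cv2.imread("pics/w5.png")
cv2.imwrite("pics/w5c.png",cv2.resize(t[0:240,250:400],None,fx=2.5,fy=2.5,interpolation=cv2.INTER_CUBIC))
```

```text
[536.39589892  20.6411876  290.048     ]
t 9.7 p [536.4  21.7 289.8] phi 1.4509 tilt [-0.0005  0.0005] F [-0.2 -0.4 -0.4] w 0.972 q [-0.17  0.34  1.58  0.    1.22 -0.05]
```

View pics/w5c.png

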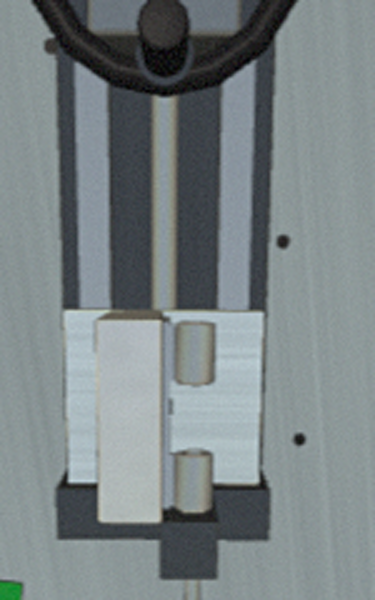

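Run:
```python
from h import *
p,d,K,T=load("w5")
f=lambda x,y,z: np.round(px2w("w5",250+(x+.5)/2.5-.5,(y+.5)/2.5-.5,z),1)
for n,x,y,z in(("A c",194.5,355,108),("B c",192.5,483,108),("j",98,317,116),("j",162,319,116),("j",161,522,116),("j",98,520,116),("gapA",195,384,106),("gapB",194,451,106),("crank",163,22,123.5)): print(n,f(x,y,z))
v,u=np.mgrid[0:240,250:400]; dd=d[0:240,250:400]
P=np.stack([(u-K[0,2])/K[0,0]*dd,(v-K[1,2])/K[1,1]*dd,dd],-1)@T[:3,:3].T+T[:3,3]
m=(P[...,2]>113)&(P[...,2]<119)&(P[...,1]<110);Q=P[m]
print("jamb top",Q.mean(0),m.sum()); r=cv2.minAreaRect(Q[:,:2].astype(np.float32));print(r)
m=(P[...,2]>103)&(P[...,2]<110)&(P[...,0]>530)&(P[...,1]<110);
n,l,stt,ce=cv2.connectedComponentsWithStats(m.astype(np.uint8))
for i in range(1,n):
    if stt[i,4]>30: Q=P[l==i]; print(stt[i],Q.mean(0),Q.min(0),Q.max(0))
```

```text
A c [549.4  59.7 108. ]
B c [542.8   9.2 108. ]
j [515.2  78.7 116. ]
j [538.8  75.1 116. ]
j [528.7  -3.2 116. ]
j [503.9   0.6 116. ]
gapA [548.3  48.3 106. ]
gapB [544.9  21.7 106. ]
crank [551.2 171.9 123.5]
jamb top [520.92800202  38.82346531 115.35900388] 2086
((521.531982421875, 25.11713409423828), (39.880332946777344, 106.81059265136719), 4.909050464630127)
[ 70 129  15  25 348] [549.16060041  60.11961829 106.05822948] [541.31368627  47.60697872 103.03861961] [556.97938172  71.99769765 109.27018891]
[ 70 182  14  23 307] [542.65210169   8.61122159 106.02915434] [534.76220918  -3.87362501 103.06906561] [550.262157    20.39425552 109.2176979 ]
[ 66 206  21   3  41] [540.61906287  -5.72952799 106.16394404] [530.3295337   -7.08359496 103.04153299] [550.55301865  -4.36656443 109.83370375]
```

Run:
```python
import track
from track import *
cmd(track.p,track.R,[((513.2,-269.5,110),Rdown(1.395))])
```

```text
[np.float64(-0.5816), np.float64(0.024), np.float64(0.3601)] [np.float64(0.0), np.float64(0.0), np.float64(0.0523)]
```

>>> {"method": "step_arm", "body": {"steps": [[1, [-0.07, 0.003, 0], [0, 0, 0.05]], [1, [-0.15, 0.006, 0], [0, 0, 0.052]], [1, [-0.23, 0.01, 0], [0, 0, 0.052]], [1, [-0.31, 0.013, 0.02], [0, 0, 0.052]], [1, [-0.38, 0.016, 0.05], [0, 0, 0.052]], [1, [-0.45, 0.019, 0.08], [0, 0, 0.052]], [1, [-0.52, 0.022, 0.11], [0, 0, 0.052]], [1, [-0.57, 0.024, 0.14], [0, 0, 0.052]]]}}

```text
clock: 10.42
ee_pos: [514.2, -266.4, 219.6]
ee_rot: [0.001, 0.767, 0.642, -0.0]
force: [0.2, 0.4, 0.1]
width: 1.0
```

>>> {"method": "step_arm", "body": {"steps": [[1, [-0.012, 0, 0.06], [0, 0, 0]], [1, [-0.012, 0, 0.12], [0, 0, 0]], [1, [-0.012, 0, 0.18], [0, 0, 0]], [1, [-0.012, 0, 0.22], [0, 0, 0]], [1, [-0.012, 0, 0.22], [0, 0, 0]], [1, [-0.012, 0, 0.22], [0, 0, 0]], [1, [-0.012, 0, 0.22], [0, 0, 0]]]}}

```text
clock: 11.0
ee_pos: [514.0, -269.9, 111.2]
ee_rot: [0.001, 0.766, 0.643, 0.0]
force: [0.4, -0.0, 0.1]
width: 1.0
```

Run:
```python
import track
track.add((-.57,.024,.14),(0,0,.052));track.add((-.012,0,.22))
from track import *
from cell import bot
print(track.p);s,R_=st(bot); snap(bot,"w6")
```

```text
[ 512.85343113 -269.63083192  110.048     ]
t 11.0 p [ 514.  -269.9  111.2] phi 1.396 tilt [ 0.0019 -0.0014] F [ 0.4 -0.   0.1] w 1.0 q [-0.68  0.63  1.65  0.    0.86 -0.5 ]
```

View pics/w6.png

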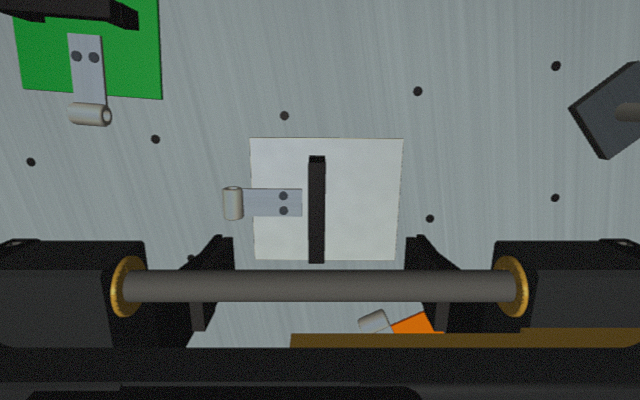

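Run:
```python
from h import *
a=px2w("w6",317,162.5,38);b=px2w("w6",316,263,38);k=px2w("w6",233,203,16)
c=[px2w("w6",*q,4) for q in((251,138),(404,139),(397,261),(256,259))]
print(a,b,(a+b)/2,np.hypot(*(a-b)[:2]));print(k);print(np.round(c,1),np.mean(c,0))
e=c[1]-c[0];print(np.arctan2(e[1],e[0])); e=c[0]-c[3];print(np.arctan2(-e[0],e[1])); e=a-b;print(np.arctan2(-e[0],e[1]))
```

```text
[ 519.47438902 -234.37731877   38.        ] [ 505.99485427 -305.8525077    38.        ] [ 512.73462165 -270.11491323   38.        ] 72.73513930310921
[ 451.31142872 -256.8993414    16.        ]
[[ 473.  -212.9    4. ]
 [ 585.7 -233.6    4. ]
 [ 569.1 -331.8    4. ]
 [ 454.8 -309.6    4. ]] [ 520.67073934 -271.96626629    4.        ]
-0.18158136452954013
-0.18578641798213694
-0.18640111296160639
```

>>> {"method": "step_arm", "body": {"steps": [[1, [0, 0, 0.05], [0, 0, 0.009]], [1, [0, 0, 0.1], [0, 0, 0.009]], [1, [0, 0, 0.14], [0, 0, 0.009]], [1, [0, 0, 0.165], [0, 0, 0.009]], [1, [0, 0, 0.178], [0, 0, 0.009]], [1, [0, 0, 0.178], [0, 0, 0.009]], [-1, [0, 0, 0.178], [0, 0, 0.009]], [-1, [0, 0, 0.178], [0, 0, 0.009]]], "squeeze": 25}}

```text
clock: 11.72
ee_pos: [513.8, -270.3, 22.4]
ee_rot: [0.001, 0.769, 0.639, 0.0]
force: [0.4, -0.8, 0.6]
width: 0.917
```

>>> {"method": "step_arm", "body": {"steps": [[-1, [0, 0, 0], [0, 0, 0]], [-1, [0, 0, 0], [0, 0, 0]], [-1, [0, 0, 0], [0, 0, 0]], [-1, [0, 0, 0], [0, 0, 0]], [-1, [0, 0, 0], [0, 0, 0]], [-1, [0, 0, 0], [0, 0, 0]], [-1, [0, 0, 0], [0, 0, 0]], [-1, [0, 0, 0], [0, 0, 0]]]}}

```text
clock: 12.38
ee_pos: [512.8, -269.6, 21.0]
ee_rot: [-0.0, 0.769, 0.639, -0.0]
force: [0.0, 0.1, -0.9]
width: 0.327
```

>>> {"method": "step_arm", "body": {"steps": [[-1, [0, 0, 0], [0, 0, 0]], [-1, [0, 0, 0], [0, 0, 0]], [-1, [0, 0, 0], [0, 0, 0]], [-1, [0, 0, 0], [0, 0, 0]], [-1, [0, 0, 0], [0, 0, 0]], [-1, [0, 0, 0], [0, 0, 0]], [-1, [0, 0, 0], [0, 0, 0]], [-1, [0, 0, 0], [0, 0, 0]]]}}

```text
clock: 13.05
ee_pos: [512.8, -269.6, 21.0]
ee_rot: [-0.0, 0.769, 0.639, -0.0]
force: [-0.3, 0.5, -1.0]
width: 0.136
```

Run:
```python
import track
track.add((0,0,.178),(0,0,.009))
from track import *
from cell import bot
print(track.p);s,R_=st(bot)
```

```text
[ 512.85343113 -269.63083192   21.048     ]
t 13.05 p [ 512.8 -269.6   21. ] phi 1.3859 tilt [-0.0002  0.0001] F [-0.3  0.5 -1. ] w 0.136 q [-0.68  0.77  1.69 -0.    0.68 -0.49]
```

>>> {"method": "step_arm", "body": {"steps": [[-1, [0, 0, -0.02], [0, 0, 0]], [-1, [0, 0, -0.05], [0, 0, 0]], [-1, [0, 0, -0.09], [0, 0, 0]], [-1, [0, 0, -0.14], [0, 0, 0]], [-1, [0, 0, -0.19], [0, 0, 0]], [-1, [0, 0, -0.24], [0, 0, 0]], [-1, [0, 0, -0.28], [0, 0, 0]], [-1, [0, 0, -0.3], [0, 0, 0]]]}}

```text
clock: 13.72
ee_pos: [513.8, -270.2, 174.2]
ee_rot: [0.002, 0.769, 0.639, 0.001]
force: [0.7, -0.5, -3.6]
width: 0.132
```

>>> {"method": "step_arm", "body": {"steps": [[-1, [0, 0, 0], [0, 0, 0]], [-1, [0, 0, 0], [0, 0, 0]], [-1, [0, 0, 0], [0, 0, 0]]]}}

```text
clock: 13.97
ee_pos: [511.9, -268.9, 169.7]
ee_rot: [-0.002, 0.769, 0.639, -0.0]
force: [-0.3, -0.3, -2.0]
width: 0.137
```

Run:
```python
import track
track.add((0,0,-.30))
from track import *
from cell import bot
print(track.p);s,R_=st(bot);snap(bot,"w7");snap(bot,"s7","scene")
s=cv2.imread("pics/s7.png")
cv2.imwrite("pics/s7c.png",cv2.resize(s[100:300,220:420],None,fx=3,fy=3,interpolation=cv2.INTER_CUBIC))
psi=-.13; ex=np.array([np.cos(psi),np.sin(psi)]);ey=np.array([-np.sin(psi),np.cos(psi)])
b=np.array([545.5,34.5]); Rt=Rdown(np.pi/2+psi)
T0=b+65*ex-.3*ey; print("final TCP",T0)
A=T0+45*ex
cmd(track.p,track.R,[((600,-200,200),Rt),((*A,200),Rt),((*A,113),Rt),((*T0,113),Rt)])
```

```text
[ 512.85343113 -269.63083192  171.048     ]
t 13.97 p [ 511.9 -268.9  169.7] phi 1.3859 tilt [-0.0024  0.002 ] F [-0.3 -0.3 -2. ] w 0.137 q [-0.68  0.54  1.61  0.    0.99 -0.49]
final TCP [609.91263285  25.77631216]
[np.float64(0.1689), np.float64(0.1457), np.float64(-0.0579)] [np.float64(0.0), np.float64(0.0), np.float64(-0.0524)]
[np.float64(0.6214), np.float64(0.1721), np.float64(-0.0579)] [np.float64(0.0), np.float64(0.0), np.float64(-0.0524)]
[np.float64(0.6214), np.float64(0.1721), np.float64(0.1161)] [np.float64(0.0), np.float64(0.0), np.float64(-0.0524)]
[np.float64(0.6164), np.float64(0.0822), np.float64(0.1161)] [np.float64(0.0), np.float64(0.0), np.float64(-0.0524)]
```

View pics/w7.png

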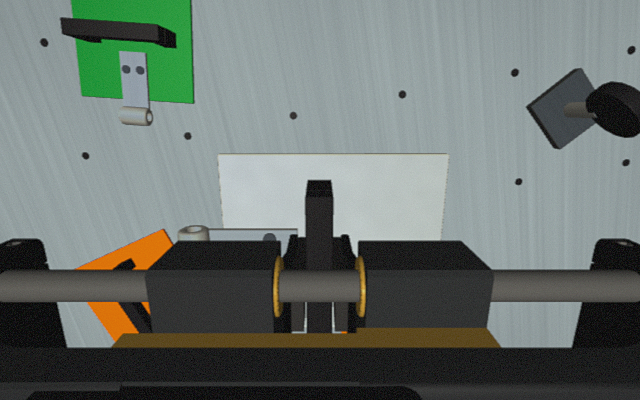

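View pics/s7c.png

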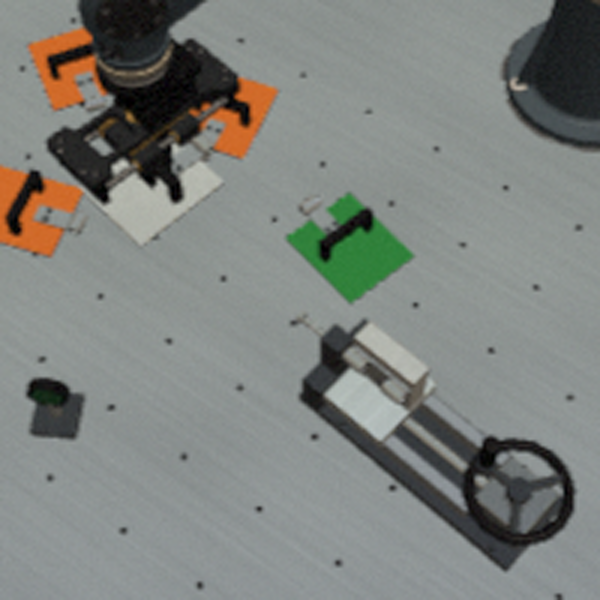

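Run:
```python
from h import *
from cell import bot
s,R=st(bot)
p,d,K,T=load("w7"); tp=np.array([511.9,-268.9,169.7])
for u,v in((221,157),(300,157),(370,157),(444,157),(194,229),(222,225),(440,225),(319,183)):
    q=R.T@(px2w("w7",u,v)-tp); print(u,v,np.round(q,1))
zt=tp[2]-17
for u,v in((218,153.5),(447.5,153.5)): print(np.round(R.T@(px2w("w7",u,v,zt)-tp),1))
```

```text
t 14.07 p [ 511.9 -268.9  169.4] phi 1.3858 tilt [-0.0028  0.0023] F [ 0.7 -0.1 -2.8] w 0.137 q [-0.68  0.54  1.61  0.    0.99 -0.49]
221 157 [ 47.4 -48.7  18.3]
300 157 [47.4 -9.1 18.2]
370 157 [47.5 25.8 17.8]
444 157 [47.6 62.5 17.1]
194 229 [  9.3 -65.8  18. ]
222 225 [-42.2 -96.6 171.5]
440 225 [11.7 64.  17.6]
319 183 [36.1  0.4  9.4]
[ 49.3 -49.7  17.2]
[49.4 64.  16.9]
```

>>> {"method": "step_arm", "body": {"steps": [[-1, [0.05, 0.04, -0.02], [0, 0, -0.052]], [-1, [0.11, 0.08, -0.04], [0, 0, -0.052]], [-1, [0.17, 0.12, -0.058], [0, 0, -0.052]], [-1, [0.23, 0.15, -0.058], [0, 0, -0.052]], [-1, [0.29, 0.165, -0.058], [0, 0, -0.052]], [-1, [0.35, 0.172, -0.058], [0, 0, -0.052]], [-1, [0.39, 0.172, -0.058], [0, 0, -0.052]], [-1, [0.4, 0.172, -0.058], [0, 0, -0.052]]]}}

```text
clock: 14.73
ee_pos: [633.8, -84.5, 198.1]
ee_rot: [-0.002, 0.75, 0.661, -0.0]
force: [-0.0, 0.4, -3.1]
width: 0.133
```

Run:
```python
import track
track.add((.4,.172,-.058),(0,0,-.052))
from track import *
from cell import bot
print(track.p);s,R_=st(bot)
psi=-.13; ex=np.array([np.cos(psi),np.sin(psi)]);ey=np.array([-np.sin(psi),np.cos(psi)])
b=np.array([545.5,34.5]); Rt=Rdown(np.pi/2+psi)
T0=b+65*ex+.2*ey; print("final TCP",T0)
A=T0+45*ex
cmd(track.p,track.R,[((*A,200),Rt),((*A,130),Rt),((*A,113),Rt),((*T0,113),Rt)])
```

```text
[634.15742882 -88.8510207  200.048     ]
t 14.73 p [633.8 -84.5 198.1] phi 1.444 tilt [-0.0034  0.003 ] F [-0.   0.4 -3.1] w 0.133 q [-0.31  0.58  1.42  0.    1.14 -0.18]
final TCP [609.97744992  26.27209311]
[np.float64(0.222), np.float64(0.0121), np.float64(0.0001)] [np.float64(0.0), np.float64(0.0), np.float64(-0.0004)]
[np.float64(0.222), np.float64(0.0121), np.float64(0.1401)] [np.float64(0.0), np.float64(0.0), np.float64(-0.0004)]
[np.float64(0.222), np.float64(0.0121), np.float64(0.1741)] [np.float64(0.0), np.float64(0.0), np.float64(-0.0004)]
[np.float64(0.222), np.float64(-0.0779), np.float64(0.1741)] [np.float64(0.0), np.float64(0.0), np.float64(-0.0004)]
```

>>> {"method": "step_arm", "body": {"steps": [[-1, [0.05, 0.01, 0], [0, 0, 0]], [-1, [0.1, 0.012, 0.01], [0, 0, 0]], [-1, [0.15, 0.012, 0.03], [0, 0, 0]], [-1, [0.19, 0.012, 0.07], [0, 0, 0]], [-1, [0.215, 0.012, 0.11], [0, 0, 0]], [-1, [0.222, 0.012, 0.15], [0, 0, 0]], [-1, [0.222, 0.012, 0.17], [0, 0, 0]], [-1, [0.222, 0.012, 0.174], [0, 0, 0]]]}}

```text
clock: 15.4
ee_pos: [652.2, 20.1, 109.5]
ee_rot: [-0.002, 0.752, 0.66, -0.003]
force: [0.4, 0.2, -2.5]
width: 0.137
```

>>> {"method": "step_arm", "body": {"steps": [[-1, [0, 0, 0], [0, 0, 0]], [-1, [0, 0, 0], [0, 0, 0]], [-1, [0, 0, 0], [0, 0, 0]], [-1, [0, 0, 0], [0, 0, 0]], [-1, [0, 0, 0], [0, 0, 0]], [-1, [0, 0, 0], [0, 0, 0]]]}}

```text
clock: 15.9
ee_pos: [654.9, 20.1, 113.9]
ee_rot: [0.001, 0.752, 0.659, 0.0]
force: [-0.4, 0.3, -3.2]
width: 0.133
```

Run:
```python
import track
track.add((.222,.012,.174))
from track import *
from cell import bot
print(track.p);s,R_=st(bot);snap(bot,"w8")
t=cv2.imread("pics/w8.png")
cv2.imwrite("pics/w8c.png",cv2.resize(t[100:300,60:310],None,fx=3,fy=3,interpolation=cv2.INTER_CUBIC))
```

```text
[654.54505117  20.42543996 113.048     ]
t 15.9 p [654.9  20.1 113.9] phi 1.44 tilt [ 0.0014 -0.0002] F [-0.4  0.3 -3.2] w 0.133 q [-0.14  0.7   1.45 -0.    0.99 -0.01]
```

View pics/w8c.png

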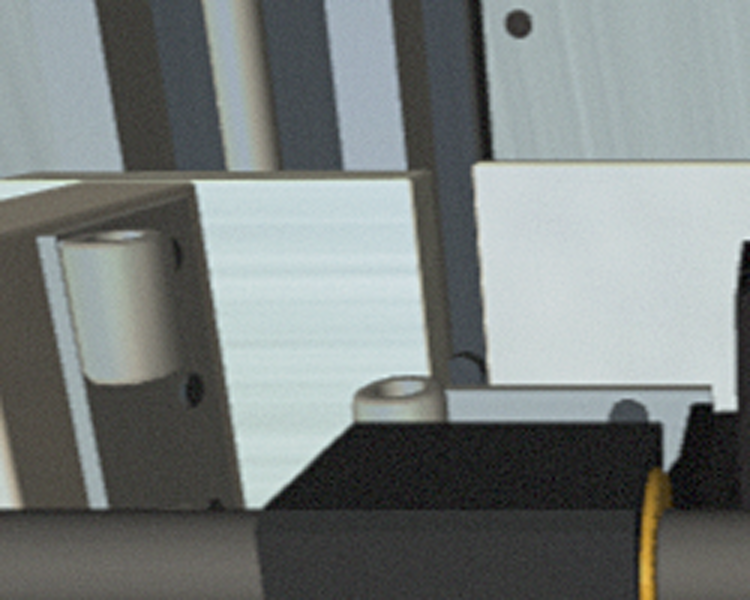

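Run:
```python
from h import *
from cell import bot
s,R=st(bot)
t=cv2.imread("pics/w8.png")
cv2.imwrite("pics/w8d.png",cv2.resize(t[170:250,70:220],None,fx=5.3,fy=5.3,interpolation=cv2.INTER_CUBIC))
p,d,K,T=load("w8"); tp=np.array([654.9,20.1,113.9])
psi=-.13; ex=np.array([np.cos(psi),np.sin(psi),0]);ey=np.array([-np.sin(psi),np.cos(psi),0])
f=lambda x,y: (60+(x+.5)/3-.5,100+(y+.5)/3-.5)
for n,x,y,z in(("A -y top edge",125,383,107.9),("A left",88,375,100),("A right",178,372,100),("cover lip bottom",400,376,92.5),("cover hole up",403,380,96.5),("hole low",403,399,104.5)):
    u,v=f(x,y); q=px2w("w8",u,v,z)-tp; q2=px2w("w8",u,v)
    print(n,"stage rel tcp",np.round([q@ex,q@ey,q[2]],1),"| w",np.round(q+tp,1),np.round(q2,1))
v,u=np.mgrid[170:235,70:220]; dd=d[170:235,70:220]
P=np.stack([(u-K[0,2])/K[0,0]*dd,(v-K[1,2])/K[1,1]*dd,dd],-1)@T[:3,:3].T+T[:3,3]
Q=P-tp; X=Q@ex;Y=Q@ey;Z=P[...,2]
# jamb knuckle A
m=(Z>100)&(Z<110)&(X<-98)&(X>-120)&(Y>10)&(Y<45); print("A n",m.sum(),"X",X[m].min(),X[m].max(),"Y",np.percentile(Y[m],[1,5,50,95,99]),"Zmax",np.percentile(Z[m],99))
mt=m&(Z>np.percentile(Z[m],80)); print(" A crest X",X[mt].mean())
m=(Z>95)&(Z<112)&(X<-55)&(X>-76)&(Y>0)&(Y<20);print("C n",m.sum(),"X",X[m].min(),X[m].max(),"Y",np.percentile(Y[m],[1,5,50,95,99]),"Zmax",np.percentile(Z[m],99))
```

```text
t 15.95 p [654.8  20.2 113.7] phi 1.4401 tilt [ 0.001  -0.0001] F [-0.2  1.2 -2.8] w 0.132 q [-0.14  0.71  1.45  0.    0.99 -0.01]
A -y top edge stage rel tcp [-106.5   14.7   -6. ] | w [551.2  48.4 107.9] [550.3  48.1 106.6]
A left stage rel tcp [-117.9   13.3  -13.9] | w [539.7  48.6 100. ] [545.   50.4 107.1]
A right stage rel tcp [-102.4   13.8  -13.9] | w [555.2  47.1 100. ] [536.7  39.6  71.7]
cover lip bottom stage rel tcp [-67.3  10.4 -21.4] | w [589.5  39.2  92.5] [590.2  39.7  94.1]
cover hole up stage rel tcp [-65.3  11.1 -17.4] | w [591.6  39.6  96.5] [591.8  39.7  97. ]
hole low stage rel tcp [-62.6  10.5  -9.4] | w [594.2  38.7 104.5] [594.6  38.9 105.3]
A n 1626 X -119.87543017158322 -100.63315602505558 Y [14.26601517 15.40359758 26.4418456  37.03331208 37.59631914] Zmax 108.25026395073448
 A crest X -108.92270475000419
C n 287 X -71.88706676988188 -55.11217851615406 Y [ 7.9141131   8.71265242 10.72991944 11.43709122 11.55797172] Zmax 107.26367560031059
```

View pics/w8d.png

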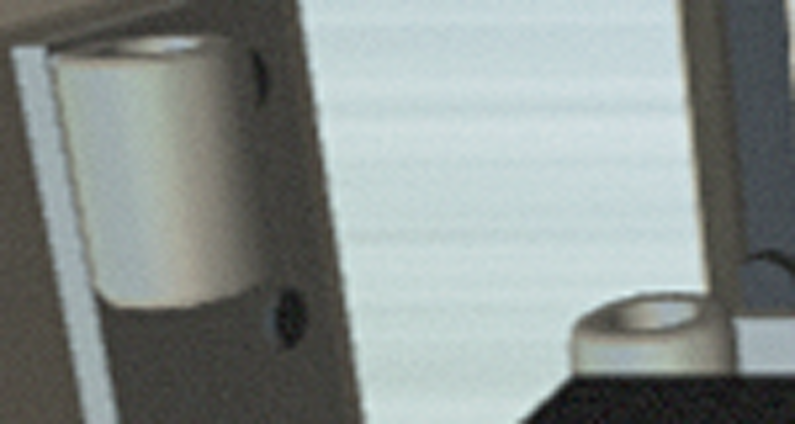

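>>> {"method": "step_arm", "body": {"steps": [[-1, [0.002, -0.01, -0.0006], [0, 0, 0]], [-1, [0.002, -0.02, -0.0006], [0, 0, 0]], [-1, [0.002, -0.03, -0.0006], [0, 0, 0]], [-1, [0.002, -0.04, -0.0006], [0, 0, 0]], [-1, [0.002, -0.046, -0.0006], [0, 0, 0]], [-1, [0.002, -0.05, -0.0006], [0, 0, 0]], [-1, [0.002, -0.05, -0.0006], [0, 0, 0]], [-1, [0.002, -0.05, -0.0006], [0, 0, 0]]]}}

```text
clock: 16.62
ee_pos: [630.0, 24.7, 113.4]
ee_rot: [0.0, 0.752, 0.66, 0.0]
force: [0.7, 0.4, -3.4]
width: 0.135
```

Run:
```python
import track
track.add((.002,-.05,-.0006))
from track import *
from cell import bot
print(track.p);s,R_=st(bot);tp=s['ee_pos'];snap(bot,"w9")
t=cv2.imread("pics/w9.png")
cv2.imwrite("pics/w9d.png",cv2.resize(t[160:260,100:250],None,fx=5.3,fy=5.3,interpolation=cv2.INTER_CUBIC))
p,d,K,T=load("w9")
psi=-.13; ex=np.array([np.cos(psi),np.sin(psi),0]);ey=np.array([-np.sin(psi),np.cos(psi),0])
v,u=np.mgrid[160:245,70:250]; dd=d[160:245,70:250]
P=np.stack([(u-K[0,2])/K[0,0]*dd,(v-K[1,2])/K[1,1]*dd,dd],-1)@T[:3,:3].T+T[:3,3]
Q=P-tp; X=Q@ex;Y=Q@ey;Z=P[...,2]
m=(Z>100)&(Z<110)&(X<-77)&(X>-95)&(Y>10)&(Y<45); print("A n",m.sum(),"X",X[m].min(),X[m].max(),"Y",np.percentile(Y[m],[1,5,50,95,99]),"Zmax",np.percentile(Z[m],99))
mt=m&(Z>np.percentile(Z[m],80)); print(" A crest X",X[mt].mean())
m=(Z>95)&(Z<112)&(X<-55)&(X>-76)&(Y>0)&(Y<14);print("C n",m.sum(),"X",X[m].min(),X[m].max(),"Y",np.percentile(Y[m],[1,5,50,95,99]),"Zmax",np.percentile(Z[m],99))
```

```text
[629.88753281  24.66888058 113.348     ]
t 16.62 p [630.   24.7 113.4] phi 1.4404 tilt [ 0.0004 -0.0001] F [ 0.7  0.4 -3.4] w 0.135 q [-0.14  0.68  1.52 -0.    0.95 -0.01]
A n 1475 X -94.94984700884004 -77.00070447863608 Y [12.78451084 14.11083389 25.37734888 35.72885704 36.27823632] Zmax 108.34156470113153
 A crest X -83.80921414560702
C n 467 X -71.8391255809452 -55.00794010997519 Y [ 5.3100137   6.66646415  9.99083996 11.26299001 11.52080804] Zmax 108.46943590286757
```

View pics/w9d.png

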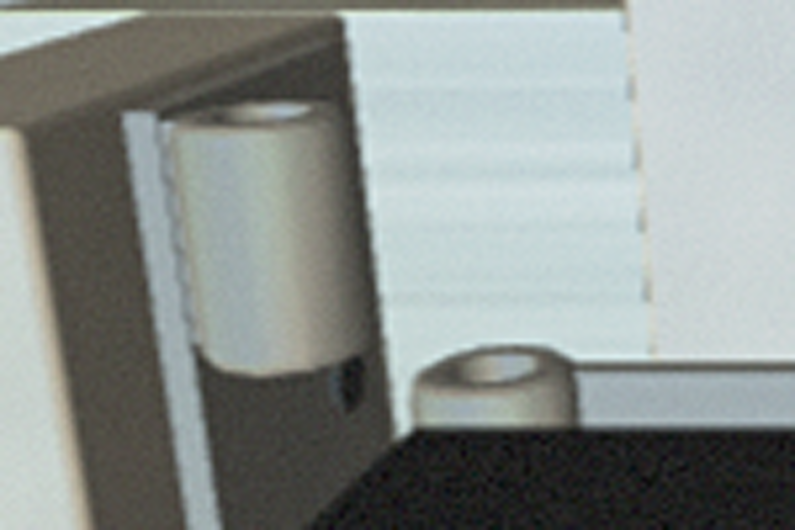

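>>> {"method": "step_arm", "body": {"steps": [[-1, [-0.001, -0.006, 0], [0, 0, 0]], [-1, [-0.001, -0.012, 0], [0, 0, 0]], [-1, [-0.001, -0.018, 0], [0, 0, 0]], [-1, [-0.001, -0.024, 0], [0, 0, 0]], [-1, [-0.001, -0.03, 0], [0, 0, 0]], [-1, [-0.001, -0.035, 0], [0, 0, 0]], [-1, [-0.001, -0.039, 0], [0, 0, 0]], [-1, [-0.001, -0.0396, 0], [0, 0, 0]]]}}

```text
clock: 17.33
ee_pos: [609.6, 26.9, 113.3]
ee_rot: [-0.0, 0.752, 0.66, -0.0]
force: [0.0, 0.3, -3.2]
width: 0.134
```

>>> {"method": "step_arm", "body": {"steps": [[-1, [0, 0, 0], [0, 0, 0]], [-1, [0, 0, 0], [0, 0, 0]], [-1, [0, 0, 0], [0, 0, 0]], [-1, [0, 0, 0], [0, 0, 0]]]}}

```text
clock: 17.67
ee_pos: [610.4, 26.7, 113.3]
ee_rot: [0.0, 0.752, 0.659, 0.0]
force: [-0.4, -0.1, -2.7]
width: 0.137
```

Run:
```python
import track
track.add((-.001,-.0396,0))
from track import *
from cell import bot
print(track.p);s,R_=st(bot);tp=s['ee_pos'];snap(bot,"w10");snap(bot,"t10","top");snap(bot,"s10","scene")
t=cv2.imread("pics/w10.png")
cv2.imwrite("pics/w10d.png",cv2.resize(t[150:260,140:290],None,fx=5.3,fy=5.3,interpolation=cv2.INTER_CUBIC))
t=cv2.imread("pics/s10.png")
cv2.imwrite("pics/s10c.png",cv2.resize(t[190:300,300:430],None,fx=5,fy=5,interpolation=cv2.INTER_CUBIC))
p,d,K,T=load("w10")
psi=-.13; ex=np.array([np.cos(psi),np.sin(psi),0]);ey=np.array([-np.sin(psi),np.cos(psi),0])
v,u=np.mgrid[150:245,140:290]; dd=d[150:245,140:290]
P=np.stack([(u-K[0,2])/K[0,0]*dd,(v-K[1,2])/K[1,1]*dd,dd],-1)@T[:3,:3].T+T[:3,3]
Q=P-tp; X=Q@ex;Y=Q@ey;Z=P[...,2]
m=(Z>102)&(Z<110)&(X<-55)&(X>-75)&(Y>12)&(Y<45); print("A n",m.sum(),"X",X[m].min(),X[m].max(),"Y",np.percentile(Y[m],[1,5,50,95,99]),"Zmax",np.percentile(Z[m],99))
mt=m&(Z>np.percentile(Z[m],80)); print(" A crest X",X[mt].mean())
```

```text
[610.19071818  26.74866261 113.348     ]
t 17.67 p [610.4  26.7 113.3] phi 1.4403 tilt [ 0.0002 -0.    ] F [-0.4 -0.1 -2.7] w 0.137 q [-0.14  0.66  1.57  0.    0.92 -0.01]
A n 1392 X -71.74422486919467 -56.8539642184139 Y [13.48559305 14.6711667  25.65869787 36.10038552 36.82509324] Zmax 108.31367698972379
 A crest X -64.15103896991378
```

View pics/w10d.png

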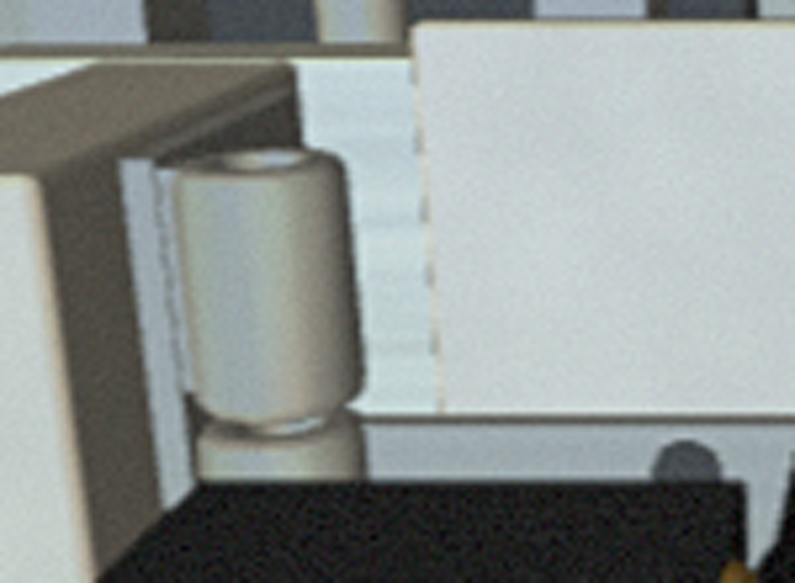

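View pics/s10c.png

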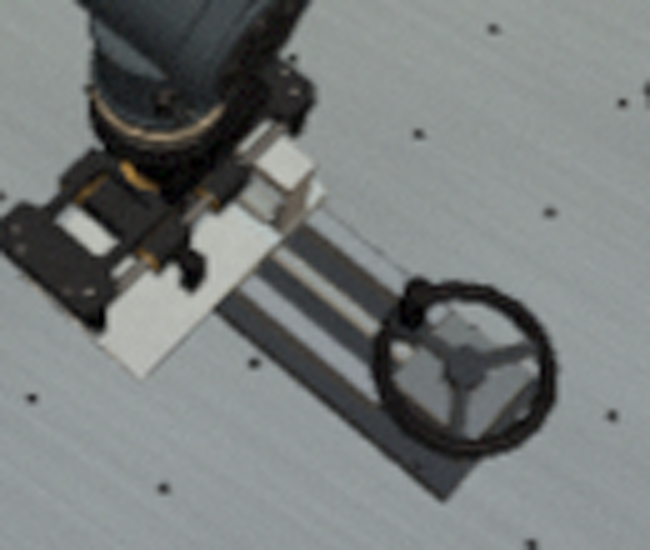

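Run:
```python
from h import *
from cell import bot
st(bot); print(bot.finish_job())
```

```text
t 17.82 p [610.3  26.7 113.3] phi 1.4404 tilt [ 0. -0.] F [ 1.  -0.1 -3.3] w 0.134 q [-0.14  0.66  1.57 -0.    0.92 -0.01]
the job is handed in; nothing more can be done
None
```

I wound the handwheel clockwise until the carriage hit its stop. I then lifted the white cover by its handle and slid its knuckle in from the +x side, between the two jamb knuckles. I handed the job in at 17.8 s, still holding the cover there; no verdict is reported.

- **Carriage:** the crank stopped dead at the end of travel and pushed back with about 22 N. The pictures showed the carriage against its bracket and the crank handle pointing along stage -y. The last picture before hand-in still showed the wheel there.
- **Alignment:** in the last wrist picture the visible jamb knuckle and the cover's knuckle formed one continuous cylinder. By measurement, the hinge centres were within about 1 mm along the hinge line and sideways. In height, the two knuckle crests agreed to about 0.2 mm, measured just before the last 20 mm slide. The gripper was level to within 0.001 rad.
- **Contact and grip:** the wrist force was about -3 N vertically, which is the cover's weight, so there was no sign of pressing on the stage. The grip stayed closed at 11.7 mm on the 12 mm bar with 25 N set.
- **Disagreements:** the camera estimates differed from each other and from the gripper's position by 1–2 mm. I settled this by comparing the two knuckles in the same picture.
- **Not seen:** the gripper hid the jamb's second (-y) knuckle in the final picture.
- **Bystanders:** the arm kept clear of the screwdriver, jar and lens mount. I did not measure their positions again at the end.

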